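# Snap the filter cube into its spring-clip carrier

### The job

Put the spare microscope filter cube, the small black block, into the spring-clip carrier: lower it between the two steel spring leaves, turned so that its narrower width (30 mm, against 36 mm the other way) goes between them, and press it straight down until it snaps under the beads and sits fully home, central on the seat. Let go, and leave the eyepiece and the lamp carton standing where they are.

Things in the scene. Friction and masses are not known exactly. Their poses are not given: they have to be found in the camera images.
- filter_cube: Spare fluorescence filter cube: a black block, 30 mm along its x (narrower), 36 mm along its y, 32 mm tall, a round window 2 mm proud on its -x and -y faces, about 90 g. Stands upright, loose. Origin on the underside; the block's middle is 1 mm from it toward +x and 1 mm toward +y. z is up. Grip it across its y (36 mm).
- clip_carrier: Fixed aluminium plate 90 x 60 x 6 mm; origin under its centre, z up. Black seat 31 (x) x 30 (y) mm, top at z 16 mm. Steel spring leaves at x +-18 mm, 20 mm wide in y, to z 66 mm; each has a bead (gap 25 mm, z 52 mm) under a flared lip (mouth 42 mm). Cube goes in with its x along this x, either way round; 8 to 14 N down push it past the beads, which spring over its top. Ends at +-y are open.
- eyepiece: Microscope eyepiece: round, black, stepped, 35 to 39 mm wide, 40 mm tall, standing loose. Origin at the centre of its underside. Not to be moved or tipped.
- bulb_carton: Small square lamp carton, 38 x 38 x 62 mm, standing loose. Origin at the centre of its underside. Not to be moved or tipped.
Things that resemble listed ones, but are neither listed nor needed, are in the scene too. Leave any purple look-alike of the filter_cube alone.

How it is judged:
By the outcome, as a careful person would: the job done as asked, in the order asked, and still so for the second after the job is handed in, with the robot touching nothing.
It also fails if it takes over 42 s, if anything falls off the work surface, if the arm or the gripper's body presses on something with over 40 N, if the wrist force passes 120 N, or if a joint passes its speed limit or range.

### The arm

A 7-joint arm with a two-finger parallel gripper is mounted at the origin on a cart in front of the work surface, level with it; the furniture and walls round the work are solid. World frame = base frame: x ahead of the robot, y to its left, z up, the work surface at z = 0. Lengths are in mm, angles in rad, forces in N, time in s.
With the tool pointing down it reaches from about 400 to 850 mm from the base axis. Payload 4.5 kg.
Tool frame: the origin (TCP) lies at the centre of the arm's flange, where the gripper is bolted on; the fingertips stand 173 mm ahead of it and the grasp point (between the pads) lies env.hold_point_z ahead of it (env.hold_point_z is the distance from the TCP to the grasp point, in mm); z points along the fingers, y is the line along which they close (so a half turn about z gives the same grasp; the last joint's range is limited). The gripper opens to 85 mm and grips with 20 to 120 N. Pads are 22 mm wide; open, the fingers measure 114 mm over their backs; the gripper's body (76 mm by 85 mm) begins 54 mm behind the grasp point. The pads swing forward as they close: fully open they stand 13 mm farther back than shut.
Start: joints at [-1.216, 0.689, -0.195, 1.565, 0.157, 0.902, -0.215], TCP at [197.057, 593.133, 404.717] pointing down, gripper open.
Joint ranges: [-3.01, 3.01], [-0.46, 2.08], [-1.47, 1.51], [0.13, 2.56], [-1, 4.14], [0.04, 2.09], [-2.66, 2.66]. Speed limits (rad/s): [2.57, 2.57, 3.14, 3.14, 3.14, 3.14, 3.14].

### API

Orientations are given as a unit quaternion [x, y, z, w].
In Python, from bench import env gives the robot as it stands.
- The arm moves only by the tool arm_command, never from a script. Its argument "motion" is a list of rows, each an object with "hand": the opening, from 0 (shut) to 1 (fully open); "offset": the shift along the tool's x, y, z in cm, a list of three; "turn": the turn about the tool's z in degrees. In form: [{"hand": hand, "offset": [dx, dy, dz], "turn": turn}, ...]. A call has 1 to 5 rows; each row is the pose to reach, as a shift and turn from the pose commanded when the call began, along the tool's axes at that moment; what a row does not reach only later rows make up. A row lasts 1/8 s, in which the tool goes at most 62.5 mm and 10.7 degrees, less where a joint would pass 70% of its speed; a pose out of reach is approached as far as the arm can. A call with a gripper value outside its range is refused whole. The fingers move at their own pace and stop on an object; the grip force is fixed at half the most. Time passes only in rows, so rows that repeat a pose let the fingers close. It gives the time, the measured TCP pose, the force, the opening and the grip force at its end, in the units of the state.
- env.state(): the state, without advancing time (a new reading comes with each control period).
- env.camera(name): name is "side" or "top"; returns a dict with "image" (400x640x3 uint8, blue, green, red), "z_map" (400x640 float32, mm along the optical axis (not along the pixel's ray), 0 where there is no reading), "fx", "fy", "cx", "cy" (pixels), "dist_coeffs" ([k1, k2, p1, p2, k3] as OpenCV has them; the pictures are not rectified), "R" (3x3) and "t" (3): a world point X has camera coordinates R X + t. Camera axes: x right, y down, z forward; pixel columns grow to the right and rows downward; lengths in mm; the calibration is good to about 2 mm. A picture is of the moment at which its call begins.
- env.sign_off(): hands the job in; it is judged then, once.
The state is a dict: "t": time; "joint_pos": joint angles; "dq": joint speeds; "joint_torque": joint torques, N m; "position": TCP position; "ee_rot": TCP orientation; "wrist_force": force on the tool from outside, world axes, zero at the start; "moment": the same for the moment, N m; "gripper_width": finger opening in mm; "gripper_force": force on a finger pad.
Only numpy, scipy, OpenCV 4.12 (cv2) and the standard library are available. Lean on these libraries where they do the work, as an engineer would, in place of code of your own. Each camera call takes 0.05 s, during which the arm holds its last target. There are 200 camera calls.

## Working session

There is one attempt and no reset: what is moved stays moved. The work goes in short steps, Python scripts to look and compute and a tool call to move; the robot and the scene stay as the last step left them, time stands still between calls to the robot, and variables do not carry over. Pictures are saved under pics/ and viewed, at most 10 in all, crops included, and the job is handed in when it is done.

Besides the shell and the picture viewer there is one more tool, called as name([rows], argument=value, ...), one row to a line, values as JSON. arm_command: Moves the arm, as the interface text tells. Its arguments: {"type":"object","properties":{"motion":{"type":"array"}},"required":["motion"]}

```bash
ls; mkdir -p pics; python3 - <<'E'
from bench import env
import cv2,pickle
s=env.state();print(s,env.hold_point_z)
for n in("side","top"):
    c=env.camera(n);cv2.imwrite(f"pics/{n}0.png",c["image"]);pickle.dump(c,open(f"{n}0.pkl","wb"))
    print(n,c["fx"],c["fy"],c["cx"],c["cy"],c["dist_coeffs"],c["R"],c["t"])
E
```

```text
pics
{'t': 0.0, 'joint_pos': array([-1.21618055,  0.69001657, -0.19453473,  1.56634353,  0.15727339,
        0.90247711, -0.2150725 ]), 'dq': array([-8.87089856e-04, -2.27099458e-04, -4.86978926e-04,  5.64355893e-04,
        4.91618938e-04,  1.69666830e-03,  2.72341986e-05]), 'joint_torque': array([ 5.82077610e-04, -5.39629984e+01, -1.26628842e+00, -1.58544552e+01,
        9.14080592e-03,  9.40146565e-03,  7.54769303e-06]), 'position': array([196.99925174, 592.79823777, 403.86405586]), 'ee_rot': array([ 1.59665844e-01,  9.87170683e-01, -9.21872355e-04, -1.01254312e-04]), 'wrist_force': array([ 0.58808314,  0.21642585, -0.08729104]), 'moment': array([ 0.00989022, -0.02021057, -0.02820926]), 'gripper_force': 0.0, 'gripper_width': 85.9635028437807} 154.70000000000002
side 427.1383315319322 427.1383315319322 320.7932924928494 194.74265786413764 [-0.00224062  0.          0.          0.          0.        ] [[-0.97543099 -0.21944145  0.01948919]
 [-0.12657228  0.485812   -0.86485037]
 [ 0.18031593 -0.84606865 -0.50165128]] [474.6567171  213.88025515 676.69745316]
top 469.92500602118736 469.92500602118736 310.91388907784886 198.39235338658676 [-0.01132137  0.          0.          0.          0.        ] [[-0.05880494 -0.99826841 -0.00146728]
 [-0.97301445  0.0576457  -0.22342752]
 [ 0.22312522 -0.01171096 -0.97471944]] [-169.90295369  548.58174046  784.36292101]
```

View pics/side0.png

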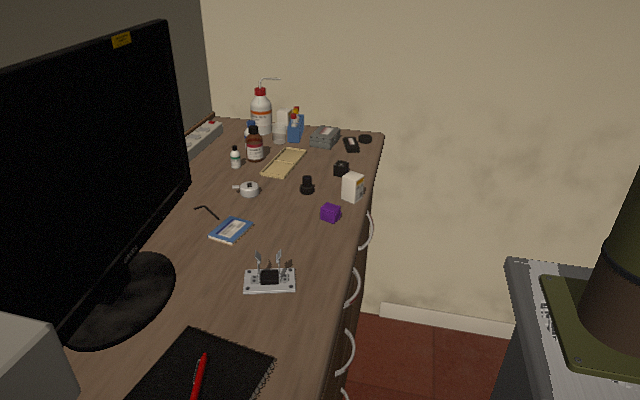

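View pics/top0.png

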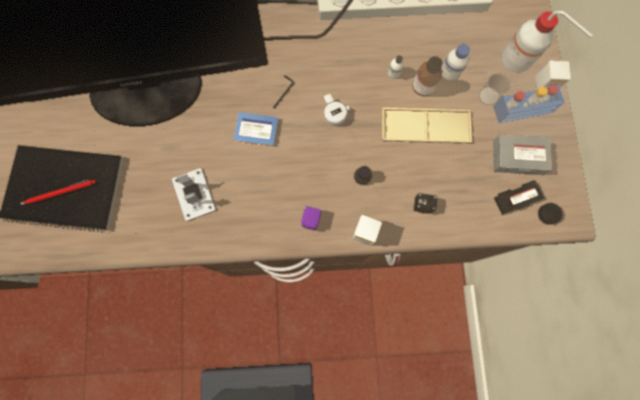

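The side view shows the black cube at about (341,168), with the carton at (353,187), the eyepiece at (307,185), the purple look-alike at (330,213) and the carrier at (269,278). In the top view the cube is at (425,203), the carrier at (193,193), the carton at (368,230), the eyepiece at (363,175) and the purple block at (311,217).

```bash
cat > h.py <<'E'
import numpy as np,cv2,pickle
def K(c): return np.array([[c["fx"],0,c["cx"]],[0,c["fy"],c["cy"]],[0,0,1.]])
def rays(c,uv):
    p=cv2.undistortPoints(np.float64(uv).reshape(-1,1,2),K(c),np.float64(c["dist_coeffs"])).reshape(-1,2)
    return -c["R"].T@c["t"],np.c_[p,np.ones(len(p))]@c["R"]
def onplane(c,uv,z):
    o,d=rays(c,uv); return o+d*((z-o[2])/d[:,2])[:,None]
def cloud(c):
    v,u=np.mgrid[:400,:640]; uv=np.c_[u.ravel(),v.ravel()].astype(float)
    _,d=rays(c,uv); return ((-c["R"].T@c["t"])+d*c["z_map"].reshape(-1,1)).reshape(400,640,3)
def crop(c,x0,y0,w,h,s): return cv2.resize(c["image"][y0:y0+h,x0:x0+w],None,fx=s,fy=s,interpolation=cv2.INTER_NEAREST)
E
python3 - <<'E'
from h import *
S=pickle.load(open("side0.pkl","rb"));T=pickle.load(open("top0.pkl","rb"))
a=[crop(T,400,183,50,40,8),crop(T,168,163,62,62,6),crop(S,322,150,40,40,8),crop(S,235,240,70,60,6)]
im=np.zeros((760,800,3),np.uint8);
im=np.zeros((600*1,800,3),np.uint8)
a=[cv2.resize(x,(400,300),interpolation=cv2.INTER_NEAREST) for x in(crop(T,405,188,40,30,1),crop(T,163,165,64,48*1,1)if 0 else crop(T,158,163,76,57,1),crop(S,321,153,40,30,1),crop(S,231,243,76,57,1))]
cv2.imwrite("pics/m0.png",np.vstack([np.hstack(a[:2]),np.hstack(a[2:])]))
for c,n in((T,"top"),(S,"side")):
    P=cloud(c)
    for nm,(x0,y0,w,h) in {"top":dict(cube=(405,188,40,30),car=(158,163,76,57)),"side":dict(cube=(321,153,40,30),car=(231,243,76,57))}[n].items():
        z=P[y0:y0+h,x0:x0+w]; print(n,nm,np.percentile(z[...,2],[1,10,50,90,95,99]).round(1))
for n,uv in dict(cube=(425,203),carr=(193,193),carton=(368,230),eye=(363,175),pur=(311,217)).items(): print(n,onplane(T,[uv],20).round(0))
E
```

```text
top cube [-3.3 -1.4  1.3 32.3 33.1 34.7]
top car [-3.8 -2.1  0.5  9.8 21.3 62.5]
side cube [-1.7 -0.6  1.1 61.3 62.5 63.8]
side car [-1.7 -0.7  0.8 11.  17.  63.6]
cube [[ 526. -417.   20.]]
carr [[571.  21.  20.]]
carton [[ 481. -305.   20.]]
eye [[ 587. -305.   20.]]
pur [[ 511. -201.   20.]]
```

View pics/m0.png

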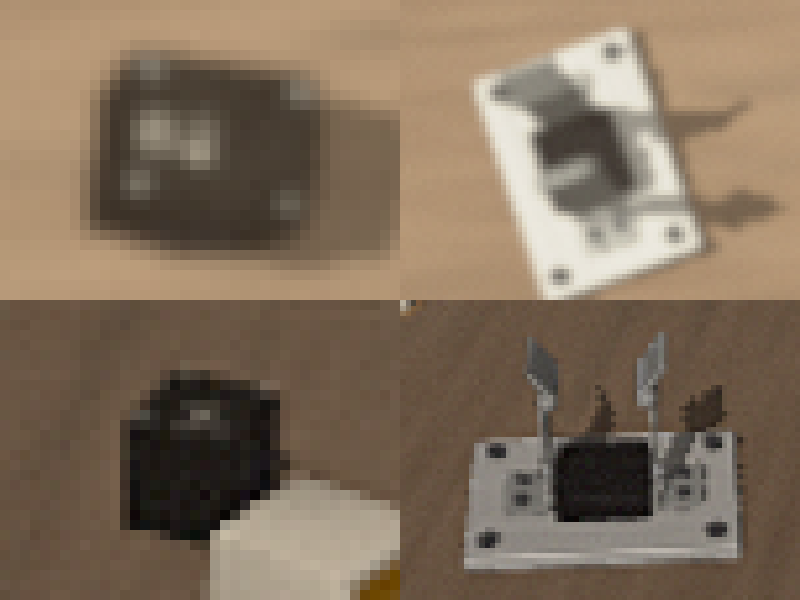

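The montage shows the cube's top face with four corner screws, in the top view at about (419.5,194.3), (434.5,196.5), (418.2,205.8) and (433.5,208). Its long side (y) runs nearly along world y. The carrier plate is white, about 18° off, with its leaves along its long axis. The cube's far corner is hidden slightly by the carton in the side view.

```bash
python3 - <<'E'
from h import *
S=pickle.load(open("side0.pkl","rb"));T=pickle.load(open("top0.pkl","rb"))
def tri(a,b):
    p,q=rays(T,[a]),rays(S,[b]);A=np.c_[p[1][0],-q[1][0]];s=np.linalg.lstsq(A,q[0]-p[0],rcond=None)[0]
    x,y=p[0]+p[1][0]*s[0],q[0]+q[1][0]*s[1];return ((x+y)/2).round(1),np.linalg.norm(x-y).round(1)
sc=np.array([(150,68),(300,90),(137,183),(290,205)])/10+[404.5,187.5]
P=onplane(T,sc,32);print("screws",P.round(1),P.mean(0).round(1))
d=P[1]-P[0]+P[3]-P[2];print("ydir",np.degrees(np.arctan2(d[1],d[0])));d=P[0]-P[2]+P[1]-P[3];print("xdir",np.degrees(np.arctan2(d[1],d[0])),"lens",np.linalg.norm(P[1]-P[0]),np.linalg.norm(P[2]-P[0]))
print("tri top centre",tri(sc.mean(0),(321+20.1-.5,153+40.6/10*1-.5+0)))
for c,n,(x0,y0,w,h) in((T,"top",(405,188,40,30)),(S,"side",(321,153,23,30))):
    Q=cloud(c)[y0:y0+h,x0:x0+w].reshape(-1,3);Q=Q[(Q[:,2]>27)&(Q[:,2]<40)]
    print(n,"cube pts",len(Q),np.median(Q[:,2]),Q.mean(0).round(1),cv2.minAreaRect(np.float32(Q[:,:2])))
for c,n,(x0,y0,w,h) in((T,"top",(158,163,76,57)),(S,"side",(231,243,76,57))):
    g=c["image"][y0:y0+h,x0:x0+w]; m=((g.min(2)>(150 if n=="top" else 100))).astype(np.uint8)
    m=cv2.morphologyEx(m,cv2.MORPH_OPEN,np.ones((3,3)))
    ct=max(cv2.findContours(m,0,2)[0],key=cv2.contourArea).reshape(-1,2)+[x0,y0]
    X=onplane(c,ct,6);r=cv2.minAreaRect(np.float32(X[:,:2]));print(n,"plate",r)
    Q=cloud(c)[y0-10:y0+h,x0:x0+w].reshape(-1,3)
    for lo,hi in((50,70),):
        q=Q[(Q[:,2]>lo)&(Q[:,2]<hi)];
        for sgn in(0,1):
            k=(q[:,0]>572)==bool(sgn);print("  leaf",sgn,k.sum(),np.median(q[k],0).round(1),q[k].min(0).round(0),q[k].max(0).round(0))
E
```

```text
screws [[ 540.3 -405.5   32. ]
 [ 534.4 -433.1   32. ]
 [ 518.5 -400.7   32. ]
 [ 512.7 -428.6   32. ]] [ 526.5 -417.    32. ]
ydir -101.91446388397208
xdir -12.04848042267952 lens 28.159880123899875 22.273707429045665
tri top centre (array([ 525.4, -411.8,   51.3]), np.float64(5.8))
top cube pts 324 31.799874026347936 [ 525.1 -416.1   31.6] ((525.4420776367188, -416.7505798339844), (37.431007385253906, 32.36589431762695), 79.13431549072266)
side cube pts 72 31.330999678484744 [ 531.1 -408.3   31.1] ((528.218994140625, -413.5250549316406), (36.85918045043945, 28.057708740234375), 78.44654083251953)
top plate ((573.4479370117188, 24.73151397705078), (90.912109375, 60.33774948120117), 17.889949798583984)
  leaf 0 43 [555.7  18.   60. ] [549.   9.  51.] [562.  29.  66.]
  leaf 1 85 [589.8  29.1  57.6] [583.  18.  52.] [596.  39.  66.]
side plate ((573.855712890625, 29.8919734954834), (88.58223724365234, 62.97980880737305), 15.780970573425293)
  leaf 0 53 [556.8  25.   58.1] [552.  11.  51.] [565.  34.  66.]
  leaf 1 61 [590.1  35.9  58.9] [584.  22.  50.] [598.  43.  66.]
```

```bash
cat > plan.py <<'E'
import sys,numpy as np
from bench import env
from scipy.spatial.transform import Rotation as R
def plan(x,y,z,ydeg,p=None,q=None):
    s=env.state();p=s["position"] if p is None else p
    M=R.from_quat(s["ee_rot"]).as_matrix()
    yaw=np.degrees(np.arctan2(M[1,1],M[0,1]))
    print("off cm",(M.T@(np.array([x,y,z])-p)/10).round(2),"turn",round(-(ydeg-yaw),2),"yaw",yaw.round(2),"tilt",M[:,2].round(4),"t",s["t"],"F",s["wrist_force"].round(1),"p",p.round(1),"w",s["gripper_width"])
if __name__=="__main__": plan(*map(float,sys.argv[1:]))
E
python3 plan.py 480 100 404 71.6; python3 plan.py 526 -417 300 78.5
```

```text
off cm [-42.39 -37.85   0.06] turn 0.02 yaw 71.62 tilt [-4.0e-04 -1.7e-03 -1.0e+00] t 0.1 F [-0.2  0.4 -0.1] p [197.  592.8 403.9] w 85.32179077707036
off cm [-63.06 -85.44  10.55] turn -6.88 yaw 71.62 tilt [-4.0e-04 -1.7e-03 -1.0e+00] t 0.1 F [-0.2  0.4 -0.1] p [197.  592.8 403.9] w 85.32179077707036
```

arm_command([
  {"hand": 0.8, "offset": [-42.4, -37.9, 0], "turn": 0},
  {"hand": 0.8, "offset": [-42.4, -37.9, 0], "turn": 0},
  {"hand": 0.8, "offset": [-42.4, -37.9, 0], "turn": 0},
  {"hand": 0.8, "offset": [-42.4, -37.9, 0], "turn": 0},
  {"hand": 0.8, "offset": [-42.4, -37.9, 0], "turn": 0},
])

```text
t: 0.72
position: [353.3, 320.1, 404.6]
ee_rot: [0.16, 0.987, -0.0, 0.0]
wrist_force: [1.4, 0.6, 0.2]
gripper_width: 68.1
gripper_force: 0.0
```

```bash
python3 plan.py 526 -417 330 78.5
```

```text
off cm [-39.62 -64.51   7.47] turn -6.87 yaw 71.63 tilt [ 1.e-04 -2.e-04 -1.e+00] t 0.725 F [1.4 0.6 0.2] p [353.3 320.1 404.6] w 68.0992173492641
```

arm_command([
  {"hand": 0.8, "offset": [-36, -20, 0], "turn": 0},
  {"hand": 0.8, "offset": [-36, -20, 0], "turn": 0},
  {"hand": 0.8, "offset": [-39.6, -64.5, 4], "turn": -6.9},
  {"hand": 0.8, "offset": [-39.6, -64.5, 4], "turn": -6.9},
  {"hand": 0.8, "offset": [-39.6, -64.5, 4], "turn": -6.9},
])

```text
t: 1.35
position: [462.4, 42.5, 392.9]
ee_rot: [0.1, 0.995, 0.0, -0.0]
wrist_force: [1.3, -0.2, -0.1]
gripper_width: 68.5
gripper_force: 0.0
```

```bash
python3 plan.py 526 -417 330 78.5
```

```text
off cm [-15.37 -43.77   6.28] turn 0.03 yaw 78.53 tilt [-1.e-04  1.e-04 -1.e+00] t 1.35 F [ 1.3 -0.2 -0.1] p [462.4  42.5 392.9] w 68.52607872762367
```

arm_command([
  {"hand": 0.8, "offset": [-15.4, -43.8, 2], "turn": 0},
  {"hand": 0.8, "offset": [-15.4, -43.8, 2], "turn": 0},
  {"hand": 0.8, "offset": [-15.4, -43.8, 2], "turn": 0},
  {"hand": 0.8, "offset": [-15.4, -43.8, 2], "turn": 0},
  {"hand": 0.8, "offset": [-15.4, -43.8, 2], "turn": 0},
])

```text
t: 1.98
position: [505.1, -266.8, 379.4]
ee_rot: [0.1, 0.995, 0.0, -0.0]
wrist_force: [1.2, 0.4, -0.1]
gripper_width: 68.0
gripper_force: 0.0
```

```bash
python3 plan.py 526 -417 300 78.5
```

```text
off cm [ -5.04 -14.31   7.93] turn 0.02 yaw 78.52 tilt [-2.e-04  6.e-04 -1.e+00] t 1.975 F [ 1.2  0.4 -0.1] p [ 505.1 -266.8  379.4] w 68.00379434570202
```

arm_command([
  {"hand": 0.7, "offset": [-5, -14.3, 7], "turn": 0},
  {"hand": 0.7, "offset": [-5, -14.3, 11], "turn": 0},
  {"hand": 0.7, "offset": [-5, -14.3, 11], "turn": 0},
  {"hand": 0.7, "offset": [-5, -14.3, 11], "turn": 0},
  {"hand": 0.7, "offset": [-5, -14.3, 11], "turn": 0},
])

```text
t: 2.6
position: [525.8, -414.1, 269.2]
ee_rot: [0.1, 0.995, 0.001, -0.0]
wrist_force: [-0.0, -0.0, 0.2]
gripper_width: 59.7
gripper_force: 0.0
```

```bash
python3 plan.py 526 -417 176 78.5; python3 - <<'E'
from bench import env
from h import *
a=[]
for n in("side","top"):
    c=env.camera(n);pickle.dump(c,open(f"{n}1.pkl","wb"))
    x0,y0=(301,128) if n=="side" else (385,173)
    a.append(cv2.resize(c["image"][y0:y0+60,x0:x0+80],(400,300),interpolation=1))
cv2.imwrite("pics/m1.png",np.hstack(a))
E
```

```text
off cm [-0.08 -0.29  9.32] turn 0.03 yaw 78.53 tilt [-2.0e-04  1.7e-03 -1.0e+00] t 2.6 F [-0.  -0.   0.2] p [ 525.8 -414.1  269.2] w 59.73459294868849
```

View pics/m1.png

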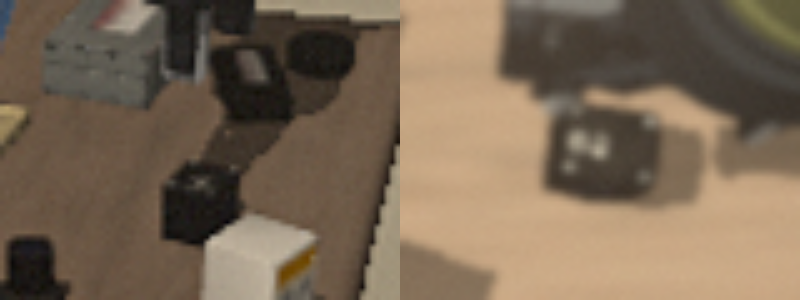

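Crops: the hand hangs above the cube (cube at about (341,168) side, (426,204) top) and nothing is disturbed. Descending.

arm_command([
  {"hand": 0.7, "offset": [0, -0.2, 4], "turn": 0},
  {"hand": 0.7, "offset": [0, -0.2, 6.5], "turn": 0},
  {"hand": 0.7, "offset": [0, -0.2, 8], "turn": 0},
  {"hand": 0.7, "offset": [0, -0.2, 9.2], "turn": 0},
  {"hand": 0.7, "offset": [0, -0.2, 9.2], "turn": 0},
])

```text
t: 3.32
position: [525.5, -416.4, 177.7]
ee_rot: [0.1, 0.995, 0.0, -0.0]
wrist_force: [-0.2, 0.1, -0.4]
gripper_width: 59.7
gripper_force: 0.0
```

```bash
python3 plan.py 526 -417 176 78.5; python3 - <<'E'
from bench import env
from h import *
a=[]
for n in("side","top"):
    c=env.camera(n);pickle.dump(c,open(f"{n}2.pkl","wb"))
    x0,y0=(301,128) if n=="side" else (385,173)
    a.append(cv2.resize(c["image"][y0:y0+60,x0:x0+80],(400,300),interpolation=1))
cv2.imwrite("pics/m2.png",np.hstack(a))
E
```

```text
off cm [-0.06 -0.05  0.17] turn 0.05 yaw 78.55 tilt [-3.e-04  3.e-04 -1.e+00] t 3.325 F [-0.2  0.1 -0.4] p [ 525.5 -416.4  177.7] w 59.67969057127816
```

View pics/m2.png

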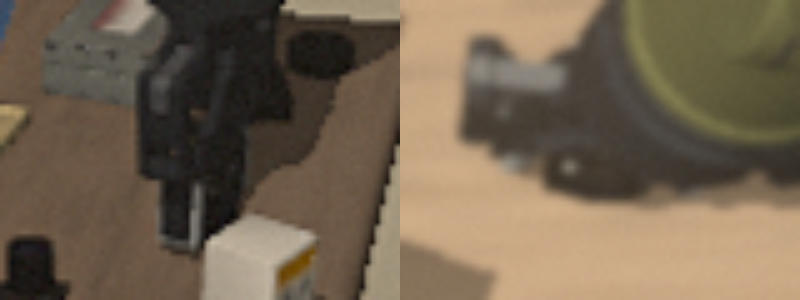

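The fingers straddle the cube, clear of the carton (side view, about (340,172)). Closing.

arm_command([
  {"hand": 0.3, "offset": [0, 0, 0.1], "turn": 0},
  {"hand": 0.2, "offset": [0, 0, 0.1], "turn": 0},
  {"hand": 0.2, "offset": [0, 0, 0.1], "turn": 0},
  {"hand": 0.2, "offset": [0, 0, 0.1], "turn": 0},
  {"hand": 0.2, "offset": [0, 0, 0.1], "turn": 0},
])

```text
t: 4.05
position: [525.7, -417.0, 177.6]
ee_rot: [0.1, 0.995, -0.0, 0.001]
wrist_force: [0.5, -0.3, 5.8]
gripper_width: 35.1
gripper_force: 61.2
```

arm_command([
  {"hand": 0.2, "offset": [0, 0, -2], "turn": 0},
  {"hand": 0.2, "offset": [0, 0, -7], "turn": 0},
  {"hand": 0.2, "offset": [0, 0, -13], "turn": 0},
  {"hand": 0.2, "offset": [0, 0, -17], "turn": 0},
  {"hand": 0.2, "offset": [0, 0, -17], "turn": 0},
])

```text
t: 4.68
position: [526.3, -417.2, 351.7]
ee_rot: [0.1, 0.995, -0.002, 0.004]
wrist_force: [0.1, -0.2, -0.4]
gripper_width: 35.2
gripper_force: 60.6
```

```bash
python3 plan.py 573 26.5 348 107.7
```

```text
off cm [ 4.27 44.41  0.21] turn -29.2 yaw 78.5 tilt [ 0.007  -0.0045 -1.    ] t 4.675 F [ 0.1 -0.2 -0.4] p [ 526.3 -417.2  351.7] w 35.24474388763927
```

arm_command([
  {"hand": 0.2, "offset": [4.3, 44.4, 0], "turn": -29.2},
  {"hand": 0.2, "offset": [4.3, 44.4, 0], "turn": -29.2},
  {"hand": 0.2, "offset": [4.3, 44.4, 0], "turn": -29.2},
  {"hand": 0.2, "offset": [4.3, 44.4, 0], "turn": -29.2},
  {"hand": 0.2, "offset": [4.3, 44.4, 0], "turn": -29.2},
])

```text
t: 5.3
position: [557.0, -104.2, 346.0]
ee_rot: [-0.154, 0.988, 0.0, -0.001]
wrist_force: [0.6, -0.2, -0.9]
gripper_width: 35.1
gripper_force: 60.6
```

```bash
python3 plan.py 573 26.5 300 107.7
```

```text
off cm [-5.51 11.97  4.6 ] turn 0.0 yaw 107.7 tilt [-2.e-03  3.e-04 -1.e+00] t 5.3 F [ 0.6 -0.2 -0.9] p [ 557.  -104.2  346. ] w 35.10906373069277
```

arm_command([
  {"hand": 0.2, "offset": [-5.5, 12, 4.6], "turn": 0},
  {"hand": 0.2, "offset": [-5.5, 12, 4.6], "turn": 0},
  {"hand": 0.2, "offset": [-5.5, 12, 4.6], "turn": 0},
  {"hand": 0.2, "offset": [-5.5, 12, 7.5], "turn": 0},
  {"hand": 0.2, "offset": [-5.5, 12, 7.5], "turn": 0},
])

```text
t: 5.92
position: [572.2, 24.2, 269.7]
ee_rot: [-0.154, 0.988, -0.001, -0.003]
wrist_force: [-1.4, 0.1, -0.3]
gripper_width: 35.0
gripper_force: 60.6
```

```bash
python3 plan.py 573 26.5 260 107.7; python3 - <<'E'
from bench import env
from h import *
a=[]
for n in("side","top"):
    c=env.camera(n);pickle.dump(c,open(f"{n}3.pkl","wb"))
    x0,y0=(219,210) if n=="side" else (145,150)
    a.append(cv2.resize(c["image"][y0:y0+90,x0:x0+100],(400,360),interpolation=1))
cv2.imwrite("pics/m3.png",np.hstack(a))
E
```

```text
off cm [-0.15  0.2   0.97] turn 0.01 yaw 107.71 tilt [-0.0058 -0.002  -1.    ] t 5.925 F [-1.4  0.1 -0.3] p [572.2  24.2 269.7] w 35.00143744597781
```

View pics/m3.png

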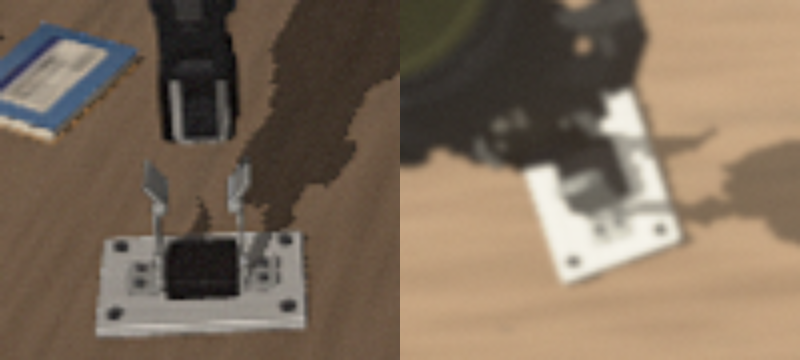

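The cube is held above the carrier. In the side view the finger tip (u≈269.5, v≈245) is about centred between the leaf tips (u≈258 and 279). The top view is largely blocked by the hand. I'll check each camera's bias against the known hand position.

```bash
python3 - <<'E'
from h import *
from bench import env
s=env.state();p=s["position"];a=np.radians(107.7);v=np.array([np.cos(a),np.sin(a)]);u=np.array([v[1],-v[0]])
for n in("side","top"):
    c=pickle.load(open(n+"3.pkl","rb"));Q=cloud(c).reshape(-1,3)
    D=Q[:,:2]-p[:2];L=np.c_[D@u,D@v,Q[:,2]]
    L=L[(np.abs(L[:,0])<90)&(np.abs(L[:,1])<90)]
    for lo,hi in((92,110),(110,125),(125,140),(150,170),(170,190),(190,215),(230,260),(265,275),(275,300)):
        q=L[(L[:,2]>lo)&(L[:,2]<hi)]
        if len(q)>8: print(n,lo,len(q),"x",np.percentile(q[:,0],[2,50,98]).round(1),"y",np.percentile(q[:,1],[2,50,98]).round(1),"z",q[:,2].min().round(0))
    # carrier, tool frame
    q=L[(L[:,2]>50)&(L[:,2]<70)]
    for sg in(-1,1):
        k=q[q[:,0]*sg>0]; print("  leaf",sg,len(k),np.percentile(k,[3,50,97],axis=0).round(1).tolist())
    q=L[(L[:,2]>12)&(L[:,2]<20)&(abs(L[:,0])<20)];print("  seat",len(q),np.percentile(q,[3,50,97],axis=0).round(1).tolist())
c=pickle.load(open("side3.pkl","rb"));o=-c["R"].T@c["t"];print(o, -pickle.load(open("top3.pkl","rb"))["R"].T@pickle.load(open("top3.pkl","rb"))["t"])
E
```

```text
side 92 103 x [-15.4  -0.7  13.9] y [11.5 24.3 32.2] z 93.0
side 110 175 x [-15.8  -3.2  14.5] y [-10.   24.8  33.3] z 110.0
side 125 44 x [-10.   -1.3   7.8] y [24.5 31.3 34. ] z 125.0
side 150 163 x [-17.3  -2.9  13.8] y [26.1 51.1 58.8] z 150.0
side 170 269 x [-17.8  -3.4  15.6] y [19.9 58.  66.4] z 170.0
side 190 533 x [-19.8  -2.6  17.4] y [-7.8 40.  67.6] z 190.0
side 230 966 x [-36.2  -2.1  34. ] y [ 8.5 33.5 39.1] z 230.0
side 265 434 x [-35.7  -3.8  34.8] y [-4.5 28.2 37.1] z 265.0
side 275 722 x [-35.4  -1.3  34. ] y [10.3 31.9 39.2] z 275.0
  leaf -1 53 [[-19.2, -7.1, 52.5], [-15.6, 6.7, 58.6], [-12.0, 13.1, 65.5]]
  leaf 1 63 [[15.0, -8.6, 51.5], [19.5, 4.9, 58.3], [23.6, 12.2, 65.6]]
  seat 238 [[-12.5, -12.0, 12.6], [2.4, 4.7, 16.0], [17.6, 17.0, 17.7]]
top 92 80 x [-18.  -16.4  -6.3] y [-30.   -3.2  25.9] z 96.0
top 110 189 x [-17.8 -13.3   0.6] y [-30.6  -0.9  26.2] z 110.0
top 125 124 x [-16.4 -10.4  -1.3] y [-27.9   4.   21.3] z 125.0
top 150 246 x [-19.4 -11.5   3.6] y [-52.9 -27.7  50.6] z 150.0
top 170 216 x [-19.8 -13.6   8.2] y [-59.5 -15.6  59.1] z 170.0
top 1
[... 314 characters left out ...]
 8.9, 66.2]]Traceback (most recent call last):
  File "<stdin>", line 14, in <module>
    return _quantile_unchecked(
        a, q, axis, out, overwrite_input, method, keepdims, weights)
    return _ureduce(a,
                    func=_quantile_ureduce_func,
    ...<5 lines>...
                    overwrite_input=overwrite_input,
                    method=method)
    r = func(a, **kwargs)
    result = _quantile(arr,
                       quantiles=q,
    ...<2 lines>...
                       out=out,
                       weights=wgt)
    slices_having_nans = np.isnan(arr[-1, ...])
                                  ~~~^^^^^^^^^
IndexError: index -1 is out of bounds for axis 0 with size 0
```

arm_command([
  {"hand": 0.2, "offset": [-0.3, 0.1, 1], "turn": 0},
  {"hand": 0.2, "offset": [-0.3, 0.1, 1.5], "turn": 0},
  {"hand": 0.2, "offset": [-0.3, 0.1, 1.5], "turn": 0},
  {"hand": 0.2, "offset": [-0.3, 0.1, 1.5], "turn": 0},
  {"hand": 0.2, "offset": [-0.3, 0.1, 1.5], "turn": 0},
])

```text
t: 6.65
position: [576.2, 27.0, 257.0]
ee_rot: [-0.154, 0.988, 0.0, 0.0]
wrist_force: [-0.6, 0.1, -0.3]
gripper_width: 35.3
gripper_force: 60.6
```

```bash
python3 plan.py 574.5 26.1 236 107.9; python3 - <<'E'
from bench import env
from h import *
c=env.camera("side");pickle.dump(c,open("side4.pkl","wb"))
a=[cv2.resize(c["image"][222:222+75,219:319],(800,600),interpolation=1)]
cv2.imwrite("pics/m4.png",a[0])
E
```

```text
off cm [ 0.19 -0.03  2.1 ] turn -0.18 yaw 107.72 tilt [ 4.e-04  1.e-04 -1.e+00] t 6.65 F [-0.6  0.1 -0.3] p [576.2  27.  257. ] w 35.281202977596834
```

View pics/m4.png

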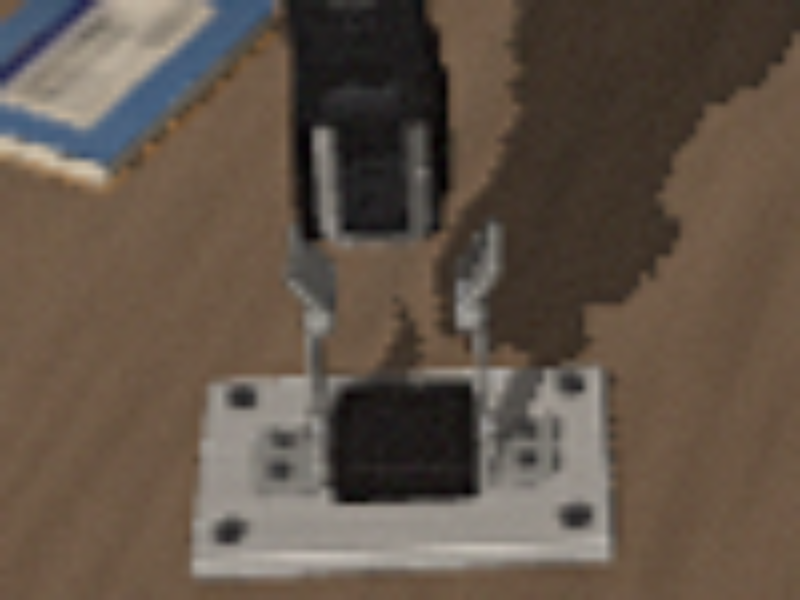

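The side crop shows the finger tip centred at u≈265.9 and the leaf beads at u≈258.7 and 277.5. The seat is centred at u≈269.6. The hand looks slightly far in +x, so I'm quantifying that by projection.

```bash
python3 - <<'E'
from h import *
from bench import env
p=env.state()["position"];a=np.radians(107.9);v=np.array([np.cos(a),np.sin(a),0]);u=np.array([v[1],-v[0],0])
c=pickle.load(open("side4.pkl","rb"))
def pr(X): return cv2.projectPoints(np.float64(X).reshape(-1,1,3),cv2.Rodrigues(c["R"])[0],c["t"],K(c),np.float64(c["dist_coeffs"]))[0].reshape(-1,2).round(1)
f=p-[0,0,173]
print("tip pred pad/back +-11",pr([f+17.7*v-11*u,f+17.7*v+11*u,f+32*v-15*u,f+32*v+15*u]).tolist())
C=np.array([574.5,26.1,0])
print("seat corners",pr([C+sx*15.5*u+sy*15*v+[0,0,16] for sx in(-1,1) for sy in(-1,1)]).tolist())
print("plate corners z6",pr([C+sx*45*u+sy*30*v+[0,0,6] for sx in(-1,1) for sy in(-1,1)]).tolist())
print("leaf tops z66 x21 y+-10, bead",pr([C+sx*21*u+sy*10*v+[0,0,66] for sx in(-1,1) for sy in(-1,1)]).tolist(),pr([C+sx*12.5*u+10*v+[0,0,52] for sx in(-1,1)]).tolist())
Q=cloud(c).reshape(-1,3);D=Q-p;L=np.c_[D@u,D@v,Q[:,2]];L=L[(np.abs(L[:,0])<60)&(np.abs(L[:,1])<60)]
for n,lo,hi in(("tip",85,105),("leaf",50,68),("seat",13,20),("body",225,260)):
    q=L[(L[:,2]>lo)&(L[:,2]<hi)];q=q[abs(q[:,0])<(25 if n!="body" else 60)];print(n,len(q),np.percentile(q,[1,99],axis=0).round(1).tolist())
E
```

```text
tip pred pad/back +-11 [[272.6, 249.6], [259.1, 250.1], [275.1, 254.9], [256.3, 255.6]]
seat corners [[277.7, 268.5], [277.8, 279.8], [260.3, 269.3], [259.7, 280.6]]
plate corners z6 [[294.0, 266.7], [295.3, 289.3], [244.5, 268.9], [242.2, 291.9]]
leaf tops z66 x21 y+-10, bead [[280.0, 247.7], [280.2, 254.9], [255.4, 248.6], [255.0, 255.9]] [[275.4, 261.7], [260.5, 262.3]]
tip 172 [[-13.9, 12.4, 85.4], [17.0, 32.6, 105.0]]
leaf 113 [[-22.7, -9.7, 51.3], [20.8, 11.1, 66.1]]
seat 237 [[-18.2, -15.2, 13.1], [16.3, 15.8, 18.4]]
body 1255 [[-36.3, -4.4, 225.4], [36.6, 39.0, 259.6]]
```

arm_command([
  {"hand": 0.2, "offset": [0.27, 0, 0.5], "turn": -0.2},
  {"hand": 0.2, "offset": [0.27, 0, 1.2], "turn": -0.2},
  {"hand": 0.2, "offset": [0.27, 0, 1.8], "turn": -0.2},
  {"hand": 0.2, "offset": [0.27, 0, 1.8], "turn": -0.2},
  {"hand": 0.2, "offset": [0.27, 0, 1.8], "turn": -0.2},
])

```text
t: 7.32
position: [573.6, 26.3, 238.7]
ee_rot: [-0.156, 0.988, 0.0, 0.0]
wrist_force: [-0.4, 0.3, -0.6]
gripper_width: 35.1
gripper_force: 60.6
```

```bash
python3 plan.py 573.7 25.9 193.6 107.9; python3 - <<'E'
from bench import env
from h import *
a=[]
for n,(x0,y0) in dict(side=(229,230),top=(160,155)).items():
    c=env.camera(n);pickle.dump(c,open(n+"5.pkl","wb"))
    a.append(cv2.resize(c["image"][y0:y0+70,x0:x0+80],(400,350),interpolation=1))
cv2.imwrite("pics/m5.png",np.hstack(a))
E
```

```text
off cm [ 0.01 -0.04  4.51] turn 0.03 yaw 107.93 tilt [ 1.e-04  2.e-04 -1.e+00] t 7.325 F [-0.4  0.3 -0.6] p [573.6  26.3 238.7] w 35.133957507065475
```

View pics/m5.png

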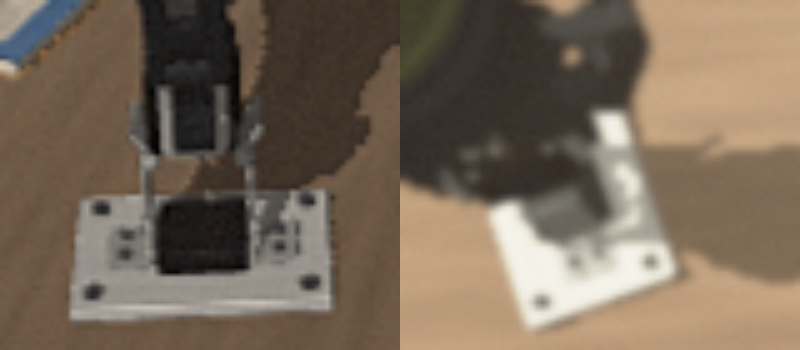

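In the side crop the cube's hand is at u≈267.8, between the leaf tips (256 and 281), and the top view is consistent with that. Lateral force is nil, so I'm pressing down in stages.

arm_command([
  {"hand": 0.2, "offset": [0, 0, 0.4], "turn": 0},
  {"hand": 0.2, "offset": [0, 0, 0.8], "turn": 0},
  {"hand": 0.2, "offset": [0, 0, 1.2], "turn": 0},
  {"hand": 0.2, "offset": [0, 0, 1.5], "turn": 0},
  {"hand": 0.2, "offset": [0, 0, 1.5], "turn": 0},
])

```text
t: 8.05
position: [573.5, 26.0, 223.8]
ee_rot: [-0.156, 0.988, -0.0, -0.0]
wrist_force: [-0.4, -0.0, 3.5]
gripper_width: 35.0
gripper_force: 61.3
```

arm_command([
  {"hand": 0.2, "offset": [0, 0, 0.7], "turn": 0},
  {"hand": 0.2, "offset": [0, 0, 1.4], "turn": 0},
  {"hand": 0.2, "offset": [0, 0, 2.1], "turn": 0},
  {"hand": 0.2, "offset": [0, 0, 2.6], "turn": 0},
  {"hand": 0.2, "offset": [0, 0, 2.6], "turn": 0},
])

```text
t: 8.68
position: [573.2, 25.9, 196.9]
ee_rot: [-0.156, 0.988, -0.0, -0.001]
wrist_force: [-0.6, -0.1, -4.8]
gripper_width: 35.0
gripper_force: 60.3
```

arm_command([
  {"hand": 0.2, "offset": [0, 0, 0.2], "turn": 0},
  {"hand": 0.2, "offset": [0, 0, 0.35], "turn": 0},
  {"hand": 0.2, "offset": [0, 0, 0.45], "turn": 0},
  {"hand": 0.2, "offset": [0, 0, 0.45], "turn": 0},
])

```text
t: 9.18
position: [573.6, 26.3, 193.5]
ee_rot: [-0.156, 0.988, 0.0, 0.0]
wrist_force: [-1.4, 0.2, 3.3]
gripper_width: 35.2
gripper_force: 61.3
```

arm_command([
  {"hand": 0.2, "offset": [0, 0, 0.1], "turn": 0},
  {"hand": 0.2, "offset": [0, 0, 0.2], "turn": 0},
  {"hand": 0.2, "offset": [0, 0, 0.2], "turn": 0},
])

```text
t: 9.55
position: [573.4, 26.4, 193.5]
ee_rot: [-0.156, 0.988, -0.0, 0.0]
wrist_force: [-6.1, -0.8, 20.3]
gripper_width: 34.9
gripper_force: 63.7
```

Home: it's seated at TCP z 193.5 and force is rising against the seat. Relieving, then releasing.

arm_command([
  {"hand": 0.2, "offset": [0, 0, -0.2], "turn": 0},
  {"hand": 0.2, "offset": [0, 0, -0.2], "turn": 0},
  {"hand": 0.7, "offset": [0, 0, -0.2], "turn": 0},
  {"hand": 0.7, "offset": [0, 0, -0.2], "turn": 0},
  {"hand": 0.7, "offset": [0, 0, -0.2], "turn": 0},
])

```text
t: 10.18
position: [573.6, 26.2, 193.0]
ee_rot: [-0.156, 0.988, 0.0, -0.0]
wrist_force: [-1.4, 0.1, 0.0]
gripper_width: 59.8
gripper_force: 0.0
```

arm_command([
  {"hand": 0.7, "offset": [0, 0, 0], "turn": 0},
  {"hand": 0.7, "offset": [0, 0, -3], "turn": 0},
  {"hand": 0.7, "offset": [0, 0, -8], "turn": 0},
  {"hand": 0.7, "offset": [0, 0, -14], "turn": 0},
  {"hand": 0.7, "offset": [0, 0, -18], "turn": 0},
])

```text
t: 10.8
position: [573.7, 26.2, 375.9]
ee_rot: [-0.156, 0.988, 0.0, 0.001]
wrist_force: [0.8, 0.3, -0.4]
gripper_width: 59.8
gripper_force: 0.0
```

arm_command([
  {"hand": 0.7, "offset": [0, -20, -2], "turn": 0},
  {"hand": 0.7, "offset": [0, -20, -2], "turn": 0},
  {"hand": 0.7, "offset": [0, -20, -2], "turn": 0},
  {"hand": 0.7, "offset": [0, -20, -2], "turn": 0},
])

```text
t: 11.3
position: [633.3, -170.2, 390.9]
ee_rot: [-0.152, 0.988, -0.001, -0.003]
wrist_force: [0.4, -0.3, -0.4]
gripper_width: 59.9
gripper_force: 0.0
```

```bash
python3 - <<'E'
from bench import env
from h import *
a=[];s=env.state();print(s["t"],s["position"],s["wrist_force"])
for n,(x0,y0) in dict(side=(229,230),top=(155,160)).items():
    c=env.camera(n);pickle.dump(c,open(n+"6.pkl","wb"))
    a.append(cv2.resize(c["image"][y0:y0+70,x0:x0+80],(400,350),interpolation=1))
    Q=cloud(c).reshape(-1,3);A=np.radians(17.9);u=np.array([np.cos(A),np.sin(A),0]);v=np.array([-u[1],u[0],0]);D=Q-[574,26,0]
    L=np.c_[D@u,D@v,Q[:,2]];q=L[(abs(L[:,0])<14)&(abs(L[:,1])<26)&(L[:,2]>38)&(L[:,2]<60)]
    print(n,len(q),np.percentile(q,[2,50,98],axis=0).round(1).tolist())
cv2.imwrite("pics/m6.png",np.hstack(a))
E
```

```text
11.3 [ 633.33684765 -170.20288661  390.85514683] [ 0.39423485 -0.28116185 -0.40595047]
side 281 [[-13.2, -14.2, 38.8], [0.6, 8.3, 47.8], [13.8, 20.3, 55.1]]Traceback (most recent call last):
  File "<stdin>", line 9, in <module>
    return _quantile_unchecked(
        a, q, axis, out, overwrite_input, method, keepdims, weights)
    return _ureduce(a,
                    func=_quantile_ureduce_func,
    ...<5 lines>...
                    overwrite_input=overwrite_input,
                    method=method)
    r = func(a, **kwargs)
    result = _quantile(arr,
                       quantiles=q,
    ...<2 lines>...
                       out=out,
                       weights=wgt)
    slices_having_nans = np.isnan(arr[-1, ...])
                                  ~~~^^^^^^^^^
IndexError: index -1 is out of bounds for axis 0 with size 0
```

The top view is still blocked by the arm, so I'm moving it farther off.

arm_command([
  {"hand": 0.7, "offset": [15, -15, -4], "turn": 0},
  {"hand": 0.7, "offset": [15, -15, -4], "turn": 0},
  {"hand": 0.7, "offset": [15, -15, -4], "turn": 0},
  {"hand": 0.7, "offset": [15, -15, -4], "turn": 0},
  {"hand": 0.7, "offset": [15, -15, -4], "turn": 0},
])

```text
t: 12.02
position: [538.3, -353.8, 434.4]
ee_rot: [-0.155, 0.988, -0.001, 0.001]
wrist_force: [0.0, 0.8, -0.9]
gripper_width: 59.8
gripper_force: 0.0
```

```bash
python3 - <<'E'
from bench import env
from h import *
a=[]
A=np.radians(17.9);u=np.array([np.cos(A),np.sin(A),0]);v=np.array([-u[1],u[0],0])
for n,(x0,y0) in dict(side=(229,230),top=(155,160)).items():
    c=env.camera(n)
    a.append(cv2.resize(c["image"][y0:y0+70,x0:x0+80],(400,350),interpolation=1))
    c0=pickle.load(open(n+"0.pkl","rb"))
    Q=cloud(c).reshape(-1,3);D=Q-[574,26,0];L=np.c_[D@u,D@v,Q[:,2]]
    q=L[(abs(L[:,0])<11)&(abs(L[:,1])<28)&(L[:,2]>44)&(L[:,2]<51)]
    if len(q):print(n,len(q),np.percentile(q,[2,50,98],axis=0).round(1).tolist())
    for m,b in (dict(carton=(335,165,368,205),eye=(296,170,318,197),pur=(317,200,345,225)) if n=="side" else dict(carton=(345,205,390,250),eye=(345,160,380,190))).items():
        s=np.s_[b[1]:b[3],b[0]:b[2]];print(m,np.abs(c["image"][s].astype(int)-c0["image"][s]).mean().round(1),np.nanmean(c["z_map"][s]-c0["z_map"][s]).round(2))
cv2.imwrite("pics/m7.png",np.hstack(a))
E
```

```text
side 187 [[-9.6, -14.5, 44.5], [0.6, 5.5, 48.1], [10.7, 20.4, 49.7]]
carton 8.4 2.41
eye 3.0 3.46
pur 2.4 -1.24
top 212 [[-10.4, -17.4, 44.6], [0.1, -0.8, 47.4], [10.5, 15.4, 50.4]]
carton 13.6 1.91
eye 12.3 3.46
```

View pics/m7.png

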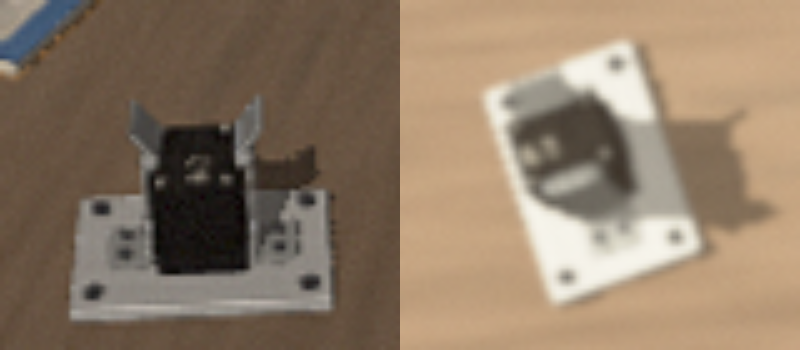

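The final crops show the cube upright between the leaves, beads over its top. Its top face is at z≈48 in both views, and it is centred on the plate to within about 1 mm. The hand never came near the carton or the eyepiece, and no contact force appeared along the way.

```bash
python3 -c "
from bench import env
print(env.sign_off())"
```

```text
the job is handed in; nothing more can be done
None
```

The filter cube is snapped under the beads, fully home and central on the seat, and released; the job was handed in at about 12 s, and the eyepiece and carton were not touched, judging by the hand's path and the wrist force, since the final image check on them was inconclusive.

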